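Snap the winder's cover shut and press its drive gear home on the splined spindle

TASK

Get the small desk label winder ready: press its hinged white cover down until the catches hold it shut by themselves and let go of it, then fit the loose white drive gear, grip bar upward, over the upright splined spindle, turning it until the splines mesh, and slide it fully home against the spring collar. Finish holding: keep the gear pressed fully down with the fingers, do not let go at the end, and leave the other things on the desk undisturbed.

Things in the scene. Friction and masses are not known exactly. Their poses are not given: they have to be found in the camera images.
- winder: Label winder: grey box fixed to the desk at any place and turn, 110 mm (x) by 160 mm (y), flat top (deck) 40 mm above the desk. Origin at the centre of its underside. The hinged cover lies over the -y end of the deck (hinge line 57 mm to -y of the origin), the spindle stands at the +y end (40 mm to +y). Two catch posts 12 mm high stand on the deck just past the free corners of the shut cover
- cover_press (a point): Point on the outer face of the white cover, on its middle line, 55 mm from the hinge line, 20 mm from the free edge. The cover is a flat plate 82 mm wide (this point's x) and 75 mm from hinge to free edge (y points to the free edge, z out of the outer face); the outer face lies 8 mm off the hinge line
- cover_hinge (a point): Middle of the cover's hinge line, 43 mm above the desk; it turns with the cover, x along the hinge line (positive turn about x opens)
- cover (a joint): Cover angle in rad: 0 shut (level), 1.25 fully open; starts about 0.85 to 1.1. Push it down along its arc. A light spring lifts it (about 1.5 N at the free edge). In the last 5 mm of the free edge's way (below about 0.07 rad) two spring balls resist with some 3 to 5 N of push at cover_press, then snap over and hold it at 0
- spindle_tip (a point): Top of the upright steel spindle, on its axis, 69 mm above the desk. x and y lie along the four ribs (splines), z up. Core 16 mm across with coned nose; ribs 6 mm wide, reaching 13 mm from the axis, 90 degrees apart, ending 7 mm below the tip. Stands at any turn, stiff (0.6 N m). 22 mm past the shut cover's free edge: the seated gear's rim overlaps that edge, so shut the cover first
- collar (a joint): Spring collar round the foot of the spindle, 42 mm across: travel in m, 0 up (its top 12 mm above the deck), 0.008 fully down at a hard stop. Pushing it takes about 5 N at the start and 10.5 N at the bottom; it springs back when let go
- gear: Loose white drive gear, 70 to 140 g, standing on the desk. Origin at the centre of its underside, z up. From below: open sleeve 38 mm across (0 to 18 mm up), toothed rim 66 mm across (18 to 26), cap, upright grip bar 34 mm long (x), 14 mm thick (y), 28 to 58 mm up. Four inner teeth at 45 degrees to the bar: it meshes with the bar along or square to the ribs, any of four turns (see gear_bore)
- gear_bore (a point): Mouth of the gear's bore, at the gear's origin, same axes. About 7 degrees of play in turn, 1.5 mm radial play on the spindle's core. Its height relative to spindle_tip: -7 mm resting on the rib ends unmeshed, -17 mm meshed and just touching the spring collar, -25 mm fully home
- tape_reel: Bystander: flat dark reel, 72 mm across, 22 mm high; leave alone
- eraser: Bystander: small eraser 19x43x13 mm; leave alone
- medicine_box: Bystander: small carton 31x86x49 mm; leave alone
- stapler: Bystander: stapler 32x120x44 mm; leave alone
- staple_box: Bystander: small carton 34x52x30 mm; leave alone
- pen_pot: Bystander: pot of pens, 84 mm across, 147 mm high; leave alone
- ballpen_blue: Bystander: ball pen 138 mm long; leave alone
- ink_bottle: Bystander: ink bottle 44 mm across, 56 mm high; leave alone
Things that resemble listed ones, but are neither listed nor needed, are in the scene too. There is more than one size of the gear; the job needs the smaller.

How it is judged:
By the outcome, as a careful person would: the job done as asked, in the order asked, and still so for the second after the job is handed in, while the arm keeps its last pose, push and grip.
It also fails if it takes over 48 s, if anything falls off the work surface, if the arm or the gripper's body presses on something with over 40 N, if the wrist force passes 120 N, or if a joint passes its speed limit or range.

ROBOT

A 6-joint arm with a two-finger parallel gripper is mounted at the origin on the work surface; the furniture and walls round the work are solid. World frame = base frame: x ahead of the robot, y to its left, z up, the work surface at z = 0. Lengths are in mm, angles in rad, forces in N, time in s.
With the tool pointing down it reaches from about 250 to 850 mm from the base axis. Payload 12.5 kg.
Tool frame: the origin (TCP) lies at the very end of the fingers, on their centre line; the grasp point (between the pads) lies 19 mm behind it; z points along the fingers, y is the line along which they close (so a half turn about z gives the same grasp; the last joint's range is limited). The gripper opens to 93 mm and grips with 3 to 60 N. Pads are 15 mm wide; open, the fingers measure 128 mm over their backs; the gripper's body (75 mm by 188 mm) begins 65 mm behind the grasp point.
Start: joints at [1.241, 0.351, 1.652, -0, 1.139, -0.085], TCP at [133.268, 533.595, 218.633] pointing down, gripper open.
Joint ranges: [-2.75, 2.75], [-0.79, 2.1], [0.01, 2.65], [-1.57, 4.71], [0.07, 3.14], [-2.87, 2.87]. Speed limits (rad/s): [2.22, 2.22, 2.79, 3.14, 3.14, 3.14].

INTERFACE

Orientations are given as a 3x3 rotation matrix whose columns are the frame's x, y, z axes.
In Python, from station import arm, get_image gives the robot as it stands.
- The arm moves only by the tool servo_tool, never from a script. Its argument "series" is a list of rows, each a list of 6 numbers: the shift along the tool's x, y, z in mm, then the turn, a rotation vector about the tool's x, y, z in degrees. A call has exactly 10 rows; each row is the pose to reach, as a shift and turn from the pose commanded when the call began, along the tool's axes at that moment; what a row does not reach only later rows make up. A row lasts 1/10 s, in which the tool goes at most 50 mm and 8.59 degrees, less where a joint would pass 70% of its speed; a pose out of reach is approached as far as the arm can. A call with a gripper value outside its range is refused whole. "claw" is the opening in per cent of the stroke, from 0 (shut) to 100 (fully open), set as the call begins (left out, the last holds). The fingers move at their own pace and stop on an object; "newtons" is the grip in N (left out, the last holds). Time passes only in rows, so rows that repeat a pose let the fingers close, or fill a call up. It gives the time, the measured TCP pose, the force, the opening and the grip force at its end, in the units of the state.
- arm.observe(): the state, without advancing time (a new reading comes with each control period).
- get_image(name): name is "scene" or "top" or "wrist"; returns a dict with "img" (400x640x3 uint8, red, green, blue), "z_map" (400x640 float32, mm along the optical axis (not along the pixel's ray), 0 where there is no reading), "K" (3x3 intrinsics, pixels), "D" ([k1, k2, p1, p2, k3] as OpenCV has them; the pictures are not rectified), "extrinsics" (4x4, takes a point from camera to world coordinates). Camera axes: x right, y up, looking along -z (the intrinsics and any distortion apply to the point x, -y, -z); pixel columns grow to the right and rows downward; lengths in mm; the calibration is good to about 2 mm. A picture is of the moment at which its call begins.
- arm.job_done(): hands the job in; it is judged then, once.
The state is a dict: "time": time; "joint_positions": joint angles; "qvel": joint speeds; "tau": joint torques, N m; "ee_pos": TCP position; "ee_rot": TCP orientation; "ft_force": force on the tool from outside, world axes, zero at the start; "ft_torque": the same for the moment, N m; "opening": finger opening in mm; "gripper_force": force on a finger pad.
Only numpy, scipy, OpenCV 4.12 (cv2) and the standard library are available. Lean on these libraries where they do the work, as an engineer would, in place of code of your own. Each camera call takes 0.05 s, during which the arm holds its last target. There are 200 camera calls.

## Working session

There is one attempt and no reset: what is moved stays moved. The work goes in short steps, Python scripts to look and compute and a tool call to move; the robot and the scene stay as the last step left them, time stands still between calls to the robot, and variables do not carry over. Pictures are saved under pics/ and viewed, at most 10 in all, crops included, and the job is handed in when it is done.

Besides the shell and the picture viewer there is one more tool, called by a JSON object that holds its "name" and its "arguments", one argument or row to a line. servo_tool: Moves the arm, as the interface text tells. Its arguments: {"type":"object","properties":{"series":{"type":"array","items":{"type":"array","items":{"type":"number"}}},"claw":{"type":"number"},"newtons":{"type":"number"}},"required":["series"]}

```bash
mkdir -p pics; cat > h.py <<'E'
import numpy as np, cv2
from station import arm, get_image
def grab(n):
    d=get_image(n); np.savez('pics/%s.npz'%n,**{k:np.asarray(v) for k,v in d.items()}); return d
def load(n): return dict(np.load('pics/%s.npz'%n))
def ray(d,uv):
    p=cv2.undistortPoints(np.array(uv,float).reshape(-1,1,2),d['K'],d['D']).reshape(-1,2)
    c=np.c_[p[:,0],-p[:,1],-np.ones(len(p))]; E=d['extrinsics']
    return E[:3,3],c@E[:3,:3].T
def plane(d,uv,z):
    o,r=ray(d,uv); t=(z-o[2])/r[:,2]; return o+t[:,None]*r
def cloud(d):
    h,w=d['z_map'].shape; u,v=np.meshgrid(np.arange(w),np.arange(h))
    o,r=ray(d,np.stack([u,v],-1).reshape(-1,2)); return (o+r*d['z_map'].reshape(-1,1)).reshape(h,w,3)
E
python3 - <<'E'
from h import *
for n in('top','scene'):
    d=grab(n); cv2.imwrite('pics/%s0.png'%n,d['img'][:,:,::-1]); print(d['extrinsics'].round(2),d['K'],d['D'])
s=arm.observe(); print({k:np.round(v,3) for k,v in s.items()})
E
```

```text
[[ 1.00000e-02  1.00000e+00 -8.00000e-02  3.48610e+02]
 [-1.00000e+00  1.00000e-02  1.00000e-02  2.56000e+01]
 [ 1.00000e-02  8.00000e-02  1.00000e+00  1.13689e+03]
 [ 0.00000e+00  0.00000e+00  0.00000e+00  1.00000e+00]] [[404.91219342   0.         317.44402755]
 [  0.         404.91219342 199.9482274 ]
 [  0.           0.           1.        ]] [-0.0228198  0.         0.         0.         0.       ]
[[ 8.9000e-01  2.6000e-01 -3.7000e-01 -3.0740e+01]
 [-4.5000e-01  4.9000e-01 -7.5000e-01 -9.3273e+02]
 [-1.0000e-02  8.4000e-01  5.5000e-01  7.7458e+02]
 [ 0.0000e+00  0.0000e+00  0.0000e+00  1.0000e+00]] [[429.51314125   0.         320.93298498]
 [  0.         429.51314125 199.60939412]
 [  0.           0.           1.        ]] [0.00892238 0.         0.         0.         0.        ]
{'time': np.float64(0.1), 'joint_positions': array([ 1.241,  0.351,  1.652,  0.   ,  1.139, -0.085]), 'qvel': array([-0.   , -0.001, -0.   ,  0.001, -0.   , -0.001]), 'tau': array([ 0.0000e+00, -4.9803e+01, -2.8570e+01,  7.0000e-02,  2.4000e-02,
       -0.0000e+00]), 'ee_pos': array([133.153, 533.3  , 218.145]), 'ee_rot': array([[-0.97 ,  0.242, -0.   ],
       [ 0.242,  0.97 , -0.001],
       [ 0.   , -0.001, -1.   ]]), 'ft_force': array([ 0.163,  0.416, -0.79 ]), 'ft_torque': array([0.049, 0.027, 0.022]), 'gripper_force': np.float64(0.0), 'opening': np.float64(93.178)}
```

View pics/top0.png

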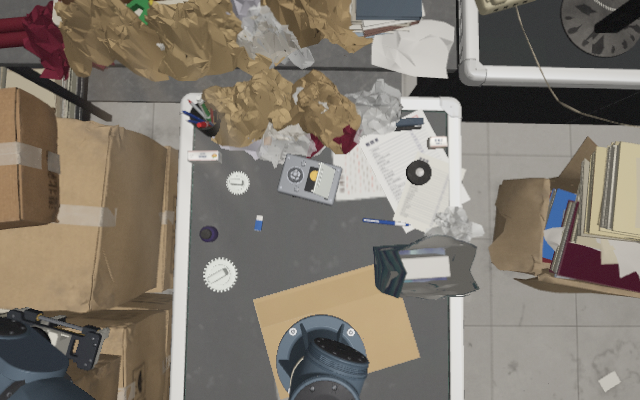

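View pics/scene0.png

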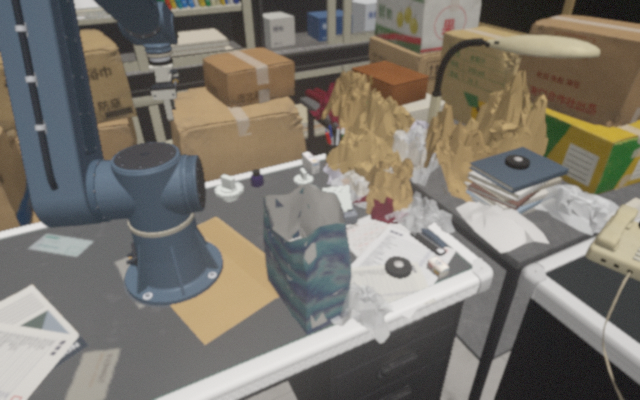

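Top view: two white gears, at (237,183) and (220,275); the winder is at (310,178), with its spindle at about (295,174) and the open cover at about (325,183). The left one at (237,183) looks smaller, so I'll confirm that with a crop and with depth.

```bash
python3 - <<'E'
from h import *
d=load('top'); c=d['img'][140:300,185:350]
cv2.imwrite('pics/crop1.png',cv2.resize(c,None,fx=3.7,fy=3.7,interpolation=cv2.INTER_CUBIC)[:,:,::-1])
P=cloud(d)
g=cv2.cvtColor(d['img'],cv2.COLOR_RGB2HSV)
m=((g[:,:,1]<50)&(g[:,:,2]>150)).astype('uint8')
n,l,st,ce=cv2.connectedComponentsWithStats(m)
for i in range(1,n):
    x,y,w,h,a=st[i]
    if a>30 and 180<x<345 and 140<y<300:
        q=P[l==i]; print(st[i],ce[i].round(1),q.min(0).round(),q.max(0).round(),np.median(q,0).round())
        if a>150:
            (cx,cy),r=cv2.minEnclosingCircle(np.argwhere(l==i)[:,::-1].astype('float32')); print('circ',cx,cy,r, plane(d,[[cx,cy]],22))
E
```

```text
[220 145  21   5  58] [229.2 147.6] [575. 234.   8.] [589. 293.  72.] [582. 267.  14.]
[291 169   9  11  42] [295.9 173.6] [492.  66.  37.] [518.  88.  72.] [506.  74.  62.]
[226 171  24  24 422] [237.5 182.5] [452. 206.  -5.] [516. 275.  60.] [481. 235.  26.]
circ 237.5 182.5 12.020915031433105 [[483.88138266 237.59639031  22.        ]]
[256 215   7   6  36] [259.1 217.5] [381. 169.   5.] [395. 186.  15.] [388. 177.  11.]
[203 257  35  36 870] [219.9 274.5] [181.  26.  -5.] [ 349.  331. 1137.] [234. 272.  36.]
circ 219.94534301757812 274.3825988769531 17.64904022216797 [[231.59568435 278.18617922  22.        ]]
```

View pics/crop1.png

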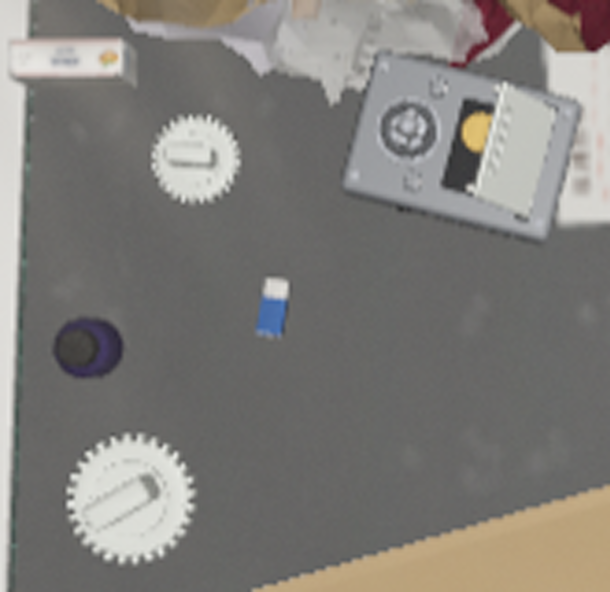

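The crop shows the gear at crop (195,158), i.e. full image (237,183), with a rim of about 66 mm, so it is the smaller one; the one at (131,498) is clearly bigger (about 97 mm). The winder has its spindle at crop (409,128) and its cover open at (515,150). Next I'll check clearances around the winder, then look from the wrist.

```bash
cat >> h.py <<'E'
from scipy.spatial.transform import Rotation as R
def to(p,yawy=None,s=None):
    """shift/rotvec (tool axes) to world p; yawy: world angle (deg) of tool y (mod 180), tool down"""
    s=s or arm.observe(); r=np.array(s['ee_rot']); d=r.T@(np.array(p)-s['ee_pos'])
    rv=np.zeros(3)
    if yawy is not None:
        best=None
        for k in(0,180):
            a=np.radians(yawy+k); y=np.array([np.cos(a),np.sin(a),0]); z=np.array([0,0,-1.]); T=np.c_[np.cross(y,z),y,z]
            v=R.from_matrix(r.T@T).as_rotvec(degrees=True)
            if best is None or abs(np.linalg.norm(v))<np.linalg.norm(best): best=v
        rv=best
    return d.round(1),rv.round(1)
E
python3 - <<'E'
from h import *
d=load('top');P=cloud(d).reshape(-1,3)
B=[(x,y) for x in range(400,680,20) for y in range(-140,340,20)]
for x in range(400,680,20):
    print(x,[int(max([0,*P[(abs(P[:,0]-x-10)<10)&(abs(P[:,1]-y-10)<10)&(P[:,2]<400),2]])) for y in range(300,-160,-20)])
cr=np.array([(380,52),(580,100),(545,240),(345,190)])/3.7+[185,140]
c=plane(d,cr,40); print(c.round(1),c.mean(0))
print(plane(d,[[409/3.7+185,128/3.7+140]],66), plane(d,[[237.5,182.5]],22))
print(to([480,60,330],76))
E
```

```text
400 [3, 3, 4, 4, 4, 2, 2, 3, 2, 3, 0, 2, 2, 3, 4, 4, 3, 3, 4, 3, 3, 4, 2]
420 [4, 5, 2, 3, 3, 3, 3, 2, 3, 3, 3, 3, 3, 2, 40, 42, 44, 41, 4, 4, 3, 4, 4]
440 [2, 4, 3, 27, 28, 22, 2, 4, 4, 2, 39, 39, 42, 43, 112, 97, 71, 41, 3, 3, 2, 3, 3]
460 [2, 4, 29, 57, 60, 28, 2, 1, 2, 40, 42, 41, 55, 44, 110, 107, 79, 44, 4, 3, 4, 2, 2]
480 [1, 4, 28, 59, 58, 29, 4, 2, 2, 39, 43, 60, 65, 44, 108, 109, 84, 52, 36, 2, 3, 4, 4]
500 [3, 2, 28, 29, 29, 29, 1, 4, 1, 5, 44, 67, 72, 53, 46, 110, 90, 59, 43, 3, 2, 4, 4]
520 [43, 45, 3, 2, 2, 4, 4, 1, 20, 17, 43, 55, 56, 53, 44, 109, 93, 60, 40, 3, 3, 3, 5]
540 [50, 53, 4, 1, 6, 4, 22, 29, 28, 20, 40, 42, 44, 52, 44, 39, 39, 2, 3, 3, 2, 3, 3]
560 [50, 50, 13, 78, 64, 53, 26, 33, 34, 32, 41, 42, 37, 42, 41, 30, 49, 50, 39, 25, 4, 3, 3]
580 [16, 40, 83, 100, 103, 78, 66, 46, 56, 60, 61, 63, 82, 78, 56, 63, 71, 59, 53, 48, 34, 2, 3]
600 [135, 144, 88, 110, 130, 122, 94, 85, 64, 77, 69, 65, 82, 80, 69, 81, 79, 74, 64, 66, 42, 41, 4]
620 [127, 134, 99, 122, 133, 134, 137, 119, 81, 101, 102, 95, 63, 97, 117, 114, 104, 101, 83, 70, 57, 50, 40]
640 [70, 132, 141, 125, 130, 133, 138, 139, 107, 103, 102, 100, 111, 120, 134, 137, 123, 116, 108, 78, 59, 54, 48]
660 [127, 130, 131, 131, 133, 148, 153, 168, 141, 118, 115, 113, 125, 135, 140, 141, 127, 124, 120, 95, 59, 59, 63]
[[562.2  99.   40. ]
 [528.5 -49.6  40. ]
 [424.3 -24.8  40. ]
 [459.  122.7  40. ]] [493.48473488  36.82030305  40.        ]
[[501.96925794  75.2717645   66.        ]] [[483.88138266 237.59639031  22.        ]]
(array([-451.2, -375.3, -111.5]), array([-0.1, -0. , -0. ]))
```

{"name": "servo_tool", "arguments": {
  "series": [
    [-45,-38,-11,0,0,0],
    [-90,-75,-22,0,0,0],
    [-135,-112,-33,0,0,0],
    [-180,-150,-45,0,0,0],
    [-225,-188,-56,0,0,0],
    [-270,-225,-67,0,0,0],
    [-315,-262,-78,0,0,0],
    [-360,-300,-90,0,0,0],
    [-405,-338,-100,0,0,0],
    [-450,-375,-111,0,0,0]
  ],
  "claw": 0
}}

```text
time: 1.1
ee_pos: [423.8, 135.1, 312.4]
ee_rot: [[-0.97, 0.242, 0.0], [0.242, 0.97, 0.0], [-0.0, 0.0, -1.0]]
ft_force: [0.9, 0.6, -0.4]
opening: 17.8
gripper_force: 0.0
```

{"name": "servo_tool", "arguments": {
  "series": [
    [0,0,0,0,0,0],
    [0,0,0,0,0,0],
    [0,0,0,0,0,0],
    [0,0,0,0,0,0],
    [0,0,0,0,0,0],
    [0,0,0,0,0,0],
    [0,0,0,0,0,0],
    [0,0,0,0,0,0],
    [0,0,0,0,0,0],
    [0,0,0,0,0,0]
  ]
}}

```text
time: 2.1
ee_pos: [423.1, 137.0, 312.0]
ee_rot: [[-0.97, 0.242, -0.0], [0.242, 0.97, 0.0], [0.0, 0.0, -1.0]]
ft_force: [0.0, -0.5, -0.0]
opening: 0.4
gripper_force: 0.0
```

```bash
python3 - <<'E'
from h import *
d=grab('wrist'); cv2.imwrite('pics/w1.png',d['img'][:,:,::-1]); print(d['extrinsics'].round(2),d['K'][0])
s=arm.observe(); print({k:np.round(s[k],3) for k in('time','ee_pos','ee_rot','ft_force','opening','joint_positions')})
E
```

```text
[[ 2.4000e-01 -9.3000e-01 -2.8000e-01  3.4539e+02]
 [ 9.7000e-01  2.3000e-01  7.0000e-02  1.5524e+02]
 [ 0.0000e+00 -2.9000e-01  9.6000e-01  4.7790e+02]
 [ 0.0000e+00  0.0000e+00  0.0000e+00  1.0000e+00]] [341.60039656   0.         319.15455703]
{'time': np.float64(2.15), 'ee_pos': array([423.094, 137.007, 311.985]), 'ee_rot': array([[-0.97 ,  0.242, -0.   ],
       [ 0.242,  0.97 , -0.   ],
       [ 0.   , -0.   , -1.   ]]), 'ft_force': array([-0.103, -0.37 , -0.196]), 'opening': np.float64(0.542), 'joint_positions': array([ 0.208,  0.064,  1.776, -0.   ,  1.302, -1.118])}
```

View pics/w1.png

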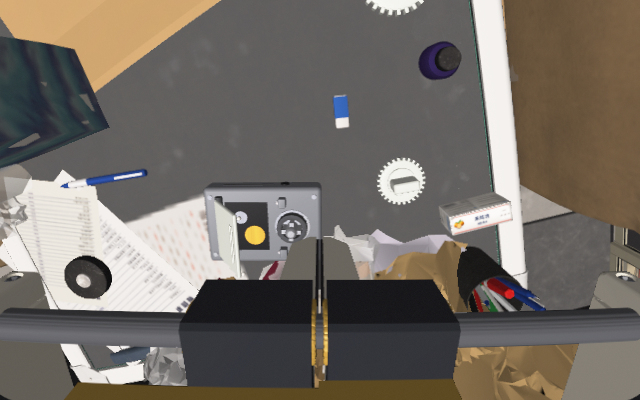

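The wrist view shows the winder (205–320, 182–262), the spindle at (293,229), the cover standing at (228,235) and the small gear at (402,182). I'll zoom in on both.

```bash
python3 - <<'E'
from h import *
d=load('wrist'); I=d['img'][:,:,::-1]
a=cv2.resize(I[195:265,255:331],(434*76//70,434),interpolation=cv2.INTER_CUBIC); b=cv2.resize(I[150:212,370:432],(326,326),interpolation=cv2.INTER_CUBIC)
c=np.zeros((434,800,3),'uint8'); c[:,:a.shape[1]]=a; c[:326,474:800]=b; print(a.shape)
cv2.imwrite('pics/w1z.png',c)
P=cloud(d)
hsv=cv2.cvtColor(d['img'],cv2.COLOR_RGB2HSV)
# gear bar: top points z 50-66
S=(P[:,:,2]>50)&(P[:,:,2]<64)&(np.abs(P[:,:,0]-484)<40)&(np.abs(P[:,:,1]-237)<40)
q=P[S]; print('bar',len(q),q.mean(0),np.linalg.svd((q-q.mean(0))[:,:2],full_matrices=0)[2][0])
uv=np.argwhere(S)[:,::-1]; print(cv2.minAreaRect(uv.astype('float32')))
r=cv2.boxPoints(cv2.minAreaRect(uv.astype('float32'))); print(plane(d,r,58).round(1))
# rim
S=(P[:,:,2]>17)&(P[:,:,2]<70)&(np.hypot(P[:,:,0]-484,P[:,:,1]-237)<45)
print('rim',cv2.minEnclosingCircle(P[S][:,:2].astype('float32')))
# cover plane
S=(P[:,:,2]>52)&(P[:,:,2]<118)&(P[:,:,0]>430)&(P[:,:,0]<540)&(P[:,:,1]<45)&(P[:,:,1]>-60)
q=P[S]; n=np.linalg.svd(q-q.mean(0),full_matrices=0)[2][2]; print('cover',len(q),q.min(0),q.max(0),n)
S=(P[:,:,2]>48)&(P[:,:,2]<80)&(np.hypot(P[:,:,0]-502,P[:,:,1]-75)<16)
q=P[S];print('spin',len(q),q.mean(0),q.max(0))
E
```

```text
(434, 471, 3)
bar 308 [481.06164227 235.74959098  56.885981  ] [-0.06681675 -0.99776526]
((405.7026672363281, 186.21621704101562), (11.507928848266602, 27.619029998779297), 80.53767395019531)
[[471.7 218.2  58. ]
 [474.3 253.1  58. ]
 [489.7 253.1  58. ]
 [487.1 217.9  58. ]]
rim ((482.1608581542969, 236.42677307128906), 33.49721908569336)
cover 1296 [441.48291893 -29.90871065  52.05863331] [529.04601753  33.88070896 110.54664288] [-0.20177391 -0.79181591  0.57646756]
spin 364 [500.25718763  75.49859425  58.72488587] [515.52892978  90.67537123  70.60156095]
```

View pics/w1z.png

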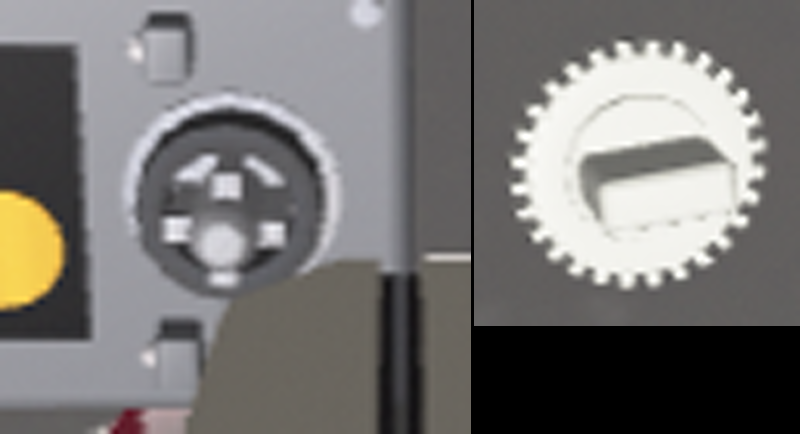

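The crop shows four rib ends at crop (228,185), (178,229), (272,234) and (222,278), the nose at (222,243), and catch posts at (168,45) and (180,355). Gear bar confirmed.

```bash
python3 - <<'E'
from h import *
d=load('wrist')
f=lambda p:np.array(p)/6.2+[255-.4,195-.4]
r=plane(d,f([(228,185),(178,229),(222,278),(272,234)]),62); c=r.mean(0)
print(r.round(1),c,[np.degrees(np.arctan2(*(q-c)[[1,0]])).round(1) for q in r])
for a,b in((0,2),(1,3)): v=r[a]-r[b]; print(np.hypot(*v[:2]),np.degrees(np.arctan2(v[1],v[0])))
print(plane(d,f([(222,243)]),69))
posts=plane(d,f([(168,50),(180,355)]),50); print(posts)
# deck corners
P=cloud(d); S=(P[:,:,2]>34)&(P[:,:,2]<46)&(np.hypot(P[:,:,0]-493,P[:,:,1]-37)<105)&(P[:,:,0]<545)
E=P[S]; print(cv2.minAreaRect(E[:,:2].astype('float32')))
E
```

```text
[[494.2  81.   62. ]
 [501.2  68.1  62. ]
 [514.3  74.1  62. ]
 [507.1  87.1  62. ]] [504.20457643  77.60304649  62.        ] [np.float64(161.2), np.float64(-107.5), np.float64(-18.9), np.float64(73.0)]
21.323646315753585 161.15023489017767
19.925750519991567 -107.25159657657954
[[503.8388877   77.62583079  69.        ]]
[[465.79456291  74.66558515  50.        ]
 [534.88151697  57.77744728  50.        ]]
((493.63604736328125, 38.79956817626953), (160.27134704589844, 108.52021789550781), 76.37358093261719)
```

{"name": "servo_tool", "arguments": {
  "series": [
    [-16,-23,27,0,0,0],
    [-31,-46,54,0,0,0],
    [-46,-68,81,0,0,0],
    [-62,-91,108,0,0,0],
    [-78,-114,135,0,0,0],
    [-93,-136,162,0,0,0],
    [-93,-136,177,0,0,0],
    [-93,-135,192,0,0,0],
    [-93,-134,207,0,0,0],
    [-93,-134,207,0,0,0]
  ]
}}

```text
time: 3.15
ee_pos: [480.0, -15.5, 103.6]
ee_rot: [[-0.97, 0.243, -0.003], [0.243, 0.97, 0.0], [0.003, -0.0, -1.0]]
ft_force: [0.3, -0.4, -0.4]
opening: 0.4
gripper_force: 0.0
```

{"name": "servo_tool", "arguments": {
  "series": [
    [0,6,7,0,0,0],
    [0,12,10,0,0,0],
    [0,19,15,0,0,0],
    [0,25,21,0,0,0],
    [0,31,29,0,0,0],
    [0,36,37,0,0,0],
    [0,40,42,0,0,0],
    [0,43,47,0,0,0],
    [0,44,49,0,0,0],
    [0,44,49,0,0,0]
  ]
}}

```text
time: 4.15
ee_pos: [491.3, 27.2, 55.7]
ee_rot: [[-0.97, 0.242, -0.001], [0.242, 0.97, 0.0], [0.001, -0.0, -1.0]]
ft_force: [-1.3, -0.8, 1.4]
opening: 0.3
gripper_force: 0.7
```

{"name": "servo_tool", "arguments": {
  "series": [
    [0,1,1,0,0,0],
    [0,2,2,0,0,0],
    [0,3,3,0,0,0],
    [0,4,4,0,0,0],
    [0,4,5,0,0,0],
    [0,4,5.5,0,0,0],
    [0,4,6,0,0,0],
    [0,4,6.5,0,0,0],
    [0,4,7,0,0,0],
    [0,4,7,0,0,0]
  ]
}}

```text
time: 5.15
ee_pos: [493.0, 31.2, 50.6]
ee_rot: [[-0.97, 0.242, 0.001], [0.242, 0.97, 0.0], [-0.001, 0.0, -1.0]]
ft_force: [-6.5, -0.5, 25.3]
opening: -0.0
gripper_force: 13.1
```

{"name": "servo_tool", "arguments": {
  "series": [
    [0,0,-1,0,0,0],
    [0,0,-4,0,0,0],
    [0,0,-20,0,0,0],
    [0,0,-50,0,0,0],
    [10,33,-100,0,0,8],
    [20,66,-100,0,0,16],
    [30,100,-100,0,0,24],
    [40,133,-100,0,0,32],
    [50,166,-100,0,0,40],
    [60,196,-100,0,0,48]
  ]
}}

```text
time: 6.15
ee_pos: [481.4, 237.5, 148.9]
ee_rot: [[-0.464, 0.886, -0.0], [0.886, 0.464, 0.0], [0.0, -0.0, -1.0]]
ft_force: [-0.1, 0.1, 0.7]
opening: 0.3
gripper_force: 0.0
```

```bash
python3 - <<'E'
from h import *
d=grab('top'); cv2.imwrite('pics/top2.png',cv2.resize(d['img'][140:260,200:360],None,fx=4.5,fy=4.5,interpolation=cv2.INTER_CUBIC)[:,:,::-1])
P=cloud(d).reshape(-1,3)
h=np.array([480.4,-17.4])
for s in(10,30,50,65,70):
    c=h+s*np.array([.235,.972]); q=P[(np.hypot(P[:,0]-c[0],P[:,1]-c[1])<12)]; print(s,len(q),np.median(q[:,2]) if len(q) else 0)
s=arm.observe();print(s['time'],s['ee_pos'],s['ee_rot'])
print(to([482,236.4,130],-4))
E
```

```text
10 61 49.02623799379626
30 64 49.373113626009854
50 63 50.101058240500834
65 61 50.06434928284489
70 59 49.95869282035915
6.2 [481.08966121 240.76906947 148.94654402] [[-4.53946264e-01  8.91029035e-01  2.18781379e-04]
 [ 8.91028132e-01  4.53945422e-01  1.55633296e-03]
 [ 1.28742305e-03  9.01431896e-04 -9.99998765e-01]]
(array([-4.3, -1.2, 18.9]), array([ 0. , -0.1, 31. ]))
```

View pics/top2.png

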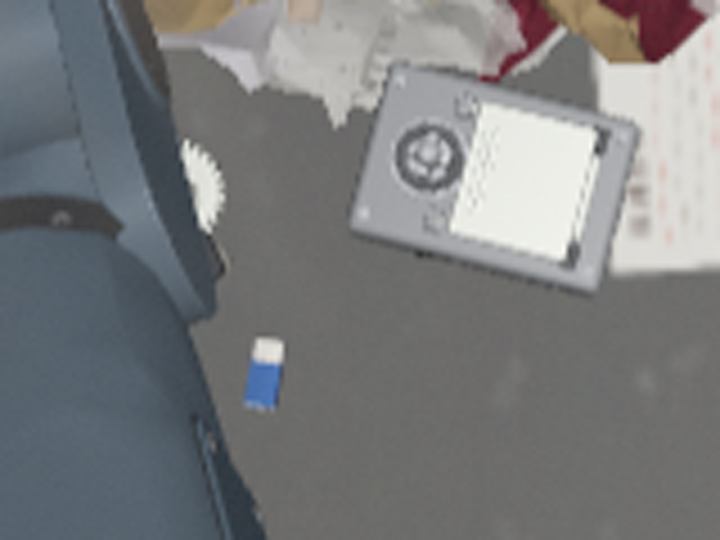

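The cover is shut and level: depth is about 50 mm along its whole length, and it looks flat in the crop at (525,180). Next: the gear.

{"name": "servo_tool", "arguments": {
  "series": [
    [-1,0,4,0,0,8],
    [-2,-1,8,0,0,16],
    [-3,-1,12,0,0,24],
    [-4,-1,16,0,0,31],
    [-4,-1,19,0,0,31],
    [-4,-1,19,0,0,31],
    [-4,-1,19,0,0,31],
    [-4,-1,19,0,0,31],
    [-4,-1,19,0,0,31],
    [-4,-1,19,0,0,31]
  ],
  "claw": 60,
  "newtons": 40
}}

```text
time: 7.2
ee_pos: [482.8, 231.8, 130.1]
ee_rot: [[0.052, 0.999, 0.0], [0.999, -0.052, 0.0], [0.0, 0.0, -1.0]]
ft_force: [0.4, 0.0, 0.3]
opening: 56.0
gripper_force: 0.0
```

```bash
python3 - <<'E'
from h import *
d=grab('wrist'); cv2.imwrite('pics/w2.png',d['img'][:,:,::-1])
P=cloud(d)
N=np.hypot(P[:,:,0]-482,P[:,:,1]-236)<42
S=N&(P[:,:,2]>17)&(P[:,:,2]<64); q=P[S]; print('rim',len(q),cv2.minEnclosingCircle(q[:,:2].astype('float32')))
S=N&(P[:,:,2]>54)&(P[:,:,2]<62); q=P[S]; print('bar',len(q),cv2.minAreaRect(q[:,:2].astype('float32')),q.mean(0))
s=arm.observe();print(s['time'],s['ee_pos'],s['opening'],to([482,236.4,31],-4))
E
```

```text
rim 4589 ((482.89825439453125, 236.93484497070312), 33.31575012207031)
bar 811 ((483.0837707519531, 237.05287170410156), (33.63282012939453, 13.477531433105469), 86.61712646484375) [482.97294278 237.78116562  57.34260095]
7.25 [482.7832288  231.77491662 130.10663765] 55.99140849939227 (array([ 4.6, -1. , 99.1]), array([ 0., -0.,  1.]))
```

View pics/w2.png

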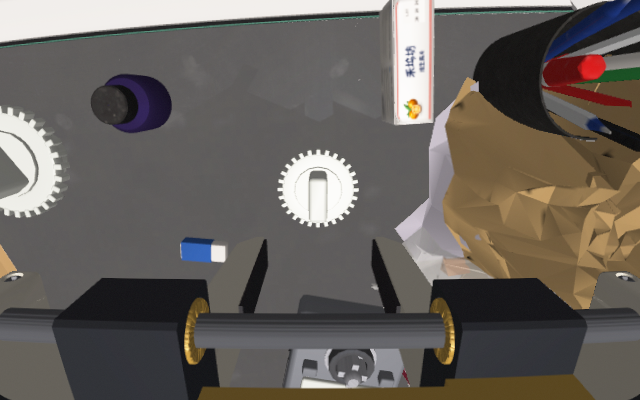

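The wrist view shows the gear centred at (318,188) between the fingers, with the bar square to the closing line. Descending to grip.

{"name": "servo_tool", "arguments": {
  "series": [
    [5,0,15,0,0,0],
    [5,0,30,0,0,0],
    [5,0,45,0,0,0],
    [5,0,60,0,0,0],
    [5,0,75,0,0,0],
    [5,0,85,0,0,0],
    [5,0,92,0,0,0],
    [5,0,97,0,0,0],
    [5,0,99,0,0,0],
    [5,0,99,0,0,0]
  ]
}}

```text
time: 8.25
ee_pos: [483.1, 236.8, 31.0]
ee_rot: [[0.053, 0.999, 0.0], [0.999, -0.053, 0.0], [0.0, 0.0, -1.0]]
ft_force: [-0.5, -0.3, 0.4]
opening: 55.8
gripper_force: 0.0
```

{"name": "servo_tool", "arguments": {
  "series": [
    [0,0,0,0,0,0],
    [0,0,0,0,0,0],
    [0,0,0,0,0,0],
    [0,0,0,0,0,0],
    [0,0,0,0,0,0],
    [0,0,0,0,0,0],
    [0,0,0,0,0,0],
    [0,0,0,0,0,0],
    [0,0,0,0,0,0],
    [0,0,0,0,0,0]
  ],
  "claw": 0,
  "newtons": 40
}}

```text
time: 9.25
ee_pos: [483.0, 236.7, 31.0]
ee_rot: [[0.053, 0.999, -0.0], [0.999, -0.053, -0.0], [-0.0, -0.0, -1.0]]
ft_force: [-0.6, -0.5, -1.4]
opening: 14.1
gripper_force: 40.0
```

{"name": "servo_tool", "arguments": {
  "series": [
    [0,0,-10,0,0,0],
    [0,0,-40,0,0,0],
    [0,0,-80,0,0,0],
    [-30,4,-110,0,0,3],
    [-65,9,-135,0,0,6],
    [-100,14,-155,0,0,9],
    [-135,19,-170,0,0,12],
    [-175,25,-180,0,0,15],
    [-215,31,-189,0,0,15],
    [-215,31,-189,0,0,15]
  ]
}}

```text
time: 10.25
ee_pos: [503.4, 16.8, 222.0]
ee_rot: [[0.313, 0.95, 0.003], [0.95, -0.313, -0.001], [-0.0, 0.003, -1.0]]
ft_force: [-0.3, 0.4, -1.3]
opening: 14.0
gripper_force: 40.0
```

{"name": "servo_tool", "arguments": {
  "series": [
    [0,0,0,0,0,0],
    [0,0,0,0,0,0],
    [0,0,0,0,0,0],
    [0,0,0,0,0,0],
    [0,0,0,0,0,0],
    [0,0,0,0,0,0],
    [0,0,0,0,0,0],
    [0,0,0,0,0,0],
    [0,0,0,0,0,0],
    [0,0,0,0,0,0]
  ]
}}

```text
time: 11.25
ee_pos: [502.6, 20.4, 220.0]
ee_rot: [[0.309, 0.951, -0.0], [0.951, -0.309, -0.0], [-0.0, -0.0, -1.0]]
ft_force: [0.3, -0.2, -1.1]
opening: 13.6
gripper_force: 40.0
```

```bash
python3 - <<'E'
from h import *
d=grab('wrist'); I=d['img'][:,:,::-1]
o,_=ray(d,[[0,0]]); E=d['extrinsics']; c=np.linalg.inv(E)@[503.5,77,62,1]
p=cv2.projectPoints(np.array([[c[0],-c[1],-c[2]]]),np.zeros(3),np.zeros(3),d['K'],d['D'])[0].ravel(); print(p,o)
u,v=p.round().astype(int); z=cv2.resize(I[max(v-40,0):v+40,u-40:u+40],None,fx=6,fy=6,interpolation=cv2.INTER_CUBIC)
f=cv2.resize(I,(320,200)); C=np.zeros((480,800,3),'uint8'); C[:z.shape[0],:480]=z; C[:200,480:]=f
cv2.imwrite('pics/w3.png',C); print('off',u-40,max(v-40,0))
s=arm.observe();print(s['time'],s['ee_pos'],s['ee_rot'],s['opening'])
E
```

```text
[300.08765938 123.50235457] [528.03026851  95.67845541 385.90084367]
off 260 84
11.3 [502.6476805   20.37802494 220.02053767] [[ 3.09471717e-01  9.50908648e-01 -5.29201981e-07]
 [ 9.50908648e-01 -3.09471717e-01 -1.09654851e-06]
 [-1.20649051e-06 -1.63871988e-07 -1.00000000e+00]] 13.563893084425553
```

View pics/w3.png

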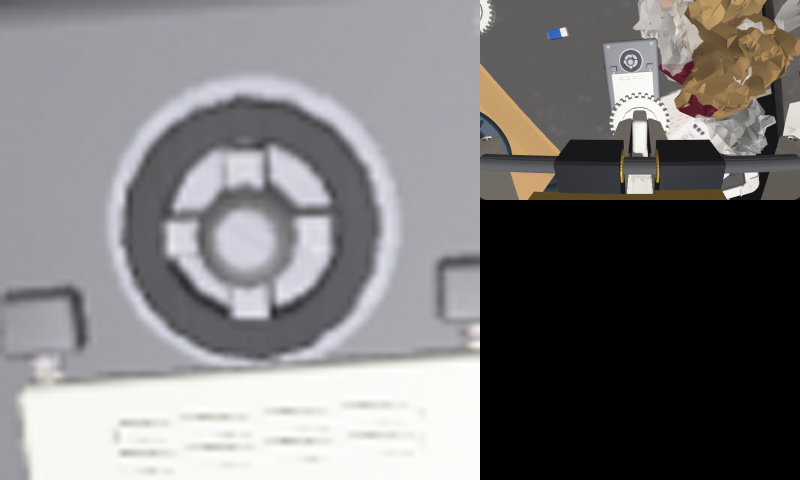

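The cover is shut beneath the spindle. The rib ends are clear at crop (241,167), (181,239), (316,236) and (250,301), the tip is at (246,238), and the gear is held straight.

```bash
python3 - <<'E'
from h import *
d=load('wrist')
f=lambda p:np.array(p)/6+[260-.4,84-.4]
r=plane(d,f([(241,167),(181,239),(250,301),(316,236)]),62); c=r.mean(0); print(r.round(1),c.round(1))
for a,b in((0,2),(1,3)): v=r[a]-r[b]; print(np.hypot(*v[:2]),np.degrees(np.arctan2(v[1],v[0])))
print(plane(d,f([(246,238)]),69),plane(d,f([(252,228)]),52))
P=cloud(d); q=P[(P[:,:,2]>200)&(P[:,:,2]<225)&(np.hypot(P[:,:,0]-503,P[:,:,1]-20)<45)]
print(len(q),q.min(0),q.max(0))
print(to([c[0],c[1],110]))
E
```

```text
[[506.8  87.5  62. ]
 [494.4  80.1  62. ]
 [501.5  67.7  62. ]
 [514.5  74.   62. ]] [504.3  77.3  62. ]
20.51674876733174 75.06990637785134
20.981403423606146 163.16549372211887
[[504.54268648  77.45897756  69.        ]] [[504.7034273   77.67484078  52.        ]]
5069 [470.72335275  -2.1936179  206.58307035] [537.00208516  53.54067027 224.90664138]
(array([ 54.6, -16.1, 110. ]), array([0., 0., 0.]))
```

{"name": "servo_tool", "arguments": {
  "series": [
    [10,-3,20,0,0,0],
    [20,-6,40,0,0,0],
    [30,-9,60,0,0,0],
    [40,-12,75,0,0,-1],
    [48,-15,88,0,0,-1],
    [54,-17,98,0,0,-1],
    [54,-16.7,105,0,0,-1],
    [54,-16.7,110,0,0,-1],
    [54,-16.7,113,0,0,-1],
    [54,-16.7,113,0,0,-1]
  ]
}}

```text
time: 12.3
ee_pos: [503.5, 76.6, 106.9]
ee_rot: [[0.293, 0.956, -0.0], [0.956, -0.293, -0.0], [-0.0, -0.0, -1.0]]
ft_force: [0.3, 0.4, -1.2]
opening: 13.8
gripper_force: 40.0
```

{"name": "servo_tool", "arguments": {
  "series": [
    [0,0,2,0,0,0],
    [0,0,4,0,0,0],
    [0,0,6,0,0,0],
    [0,0,7,0,0,0],
    [0,0,8,0,0,0],
    [0,0,9,0,0,0],
    [0,0,10,0,0,0],
    [0,0,11,0,0,0],
    [0,0,12,0,0,0],
    [0,0,12,0,0,0]
  ]
}}

```text
time: 13.3
ee_pos: [503.4, 76.9, 94.9]
ee_rot: [[0.293, 0.956, -0.0], [0.956, -0.293, -0.0], [-0.0, -0.0, -1.0]]
ft_force: [-0.0, -0.4, -0.4]
opening: 14.0
gripper_force: 40.0
```

{"name": "servo_tool", "arguments": {
  "series": [
    [0,0,1,0,0,0],
    [0,0,1.5,0,0,0],
    [0,0,2,0,0,0],
    [0,0,2.5,0,0,0],
    [0,0,3,0,0,0],
    [0,0,3.5,0,0,0],
    [0,0,4,0,0,0],
    [0,0,4.5,0,0,0],
    [0,0,5,0,0,0],
    [0,0,5,0,0,0]
  ]
}}

```text
time: 14.3
ee_pos: [503.4, 76.9, 89.9]
ee_rot: [[0.293, 0.956, -0.0], [0.956, -0.293, -0.0], [-0.0, -0.0, -1.0]]
ft_force: [0.1, 0.2, -0.3]
opening: 14.0
gripper_force: 40.0
```

{"name": "servo_tool", "arguments": {
  "series": [
    [0,0,2,0,0,0],
    [0,0,4,0,0,0],
    [0,0,5.5,0,0,0],
    [0,0,7,0,0,0],
    [0,0,8,0,0,0],
    [0,0,9,0,0,0],
    [0,0,10,0,0,0],
    [0,0,11,0,0,0],
    [0,0,12,0,0,0],
    [0,0,12,0,0,0]
  ]
}}

```text
time: 15.3
ee_pos: [503.5, 76.9, 78.2]
ee_rot: [[0.293, 0.956, 0.0], [0.956, -0.293, 0.0], [0.0, 0.0, -1.0]]
ft_force: [-3.2, 0.1, 6.1]
opening: 13.3
gripper_force: 40.0
```

{"name": "servo_tool", "arguments": {
  "series": [
    [0,0,0.5,0,0,0],
    [0,0,1,0,0,0],
    [0,0,1.5,0,0,0],
    [0,0,2,0,0,0],
    [0,0,2.5,0,0,0],
    [0,0,3,0,0,0],
    [0,0,3.5,0,0,0],
    [0,0,4,0,0,0],
    [0,0,4,0,0,0],
    [0,0,4,0,0,0]
  ],
  "newtons": 50
}}

```text
time: 16.3
ee_pos: [503.6, 76.9, 74.7]
ee_rot: [[0.293, 0.956, 0.0], [0.956, -0.293, 0.0], [0.0, 0.0, -1.0]]
ft_force: [-4.2, -0.3, 12.8]
opening: 13.7
gripper_force: 50.0
```

{"name": "servo_tool", "arguments": {
  "series": [
    [0,0,0.3,0,0,0],
    [0,0,0.6,0,0,0],
    [0,0,0.9,0,0,0],
    [0,0,1,0,0,0],
    [0,0,1,0,0,0],
    [0,0,1,0,0,0],
    [0,0,1,0,0,0],
    [0,0,1,0,0,0],
    [0,0,1,0,0,0],
    [0,0,1,0,0,0]
  ]
}}

```text
time: 17.3
ee_pos: [503.7, 76.9, 74.6]
ee_rot: [[0.293, 0.956, 0.001], [0.956, -0.293, 0.0], [0.0, 0.001, -1.0]]
ft_force: [-8.4, -0.8, 25.9]
opening: 14.2
gripper_force: 50.0
```

The stop is hard: force rises with no further travel, and the height matches home. Final check before handing in.

```bash
python3 - <<'E'
from h import *
d=grab('wrist'); P=cloud(d)
N=np.hypot(P[:,:,0]-503.6,P[:,:,1]-77); q=P[(N<33)&(N>22)&(P[:,:,2]>60)&(P[:,:,2]<85)]; print('rim z',len(q),np.median(q[:,2]))
c=d['img'][60:400,120:520]; cv2.imwrite('pics/w4.png',cv2.resize(c,None,fx=1.7,fy=1.7)[:,:,::-1])
print(arm.observe()['ft_force'])
E
```

```text
rim z 3346 69.47841819375667
[-8.68457397 -0.85615482 25.76488858]
```

View pics/w4.png

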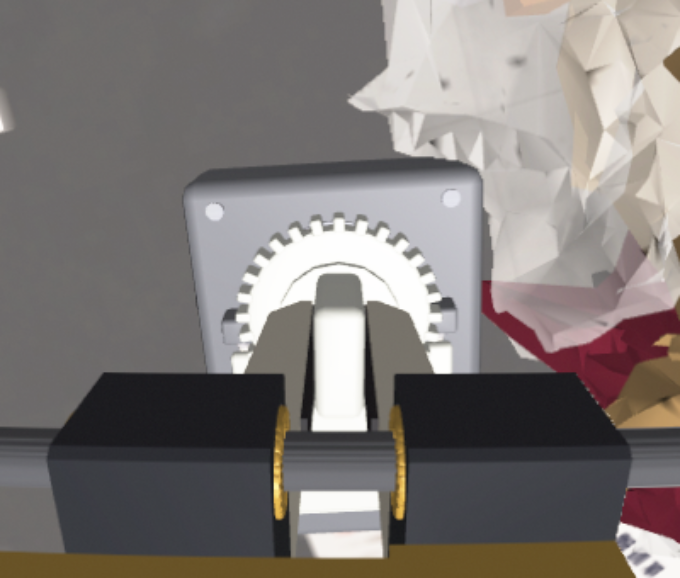

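The gear sits level over the spindle at crop (340,290). Its rim top is at about 69.5 mm against 70 expected, so it is fully home, and the bar is held between the fingers.

```bash
python3 -c "
from station import arm
print(arm.job_done())"
```

```text
the job is handed in; nothing more can be done
None
```

The job is handed in: the cover is latched shut, and the small gear is meshed, fully home on the spindle and still held down by the fingers with about 26 N. The arm touched only the cover and the gear.

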